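# Present a bearing ball to the inspection camera

## Task

Set the steel ball in the middle of the dished plate, then lift the plate off its pedestal, keeping it level and the ball in the middle all the way, and give it a quarter turn so that its tongue points straight at the lens of the inspection camera. Finish while still holding the plate there by the gripper alone, level and still, in line with the lens, the ball at the height of the lens and the tip of the tongue about 5 cm short of it. Do not touch the camera, and leave the carton, jar and screwdriver where they are.

Things in the scene. Friction and masses are not known exactly. Their poses are not given: they have to be found in the camera images.
- dish: loose aluminium dished plate, about 0.28 kg, 96 mm long (its x), 60 mm wide (its y). Upright long edges 16 mm high, flat outer faces at y = +-30 mm: grip these from above. A tongue 16 mm wide, 6 mm thick, sticks out of its +x end to x = 77 mm. Origin: centre of the underside, z up. It lies on the pedestal, tongue pointing roughly away from the robot
- dish_seat (a point): where the ball's centre is when it rests in the plate's hollow: on the plate's middle, 23 mm above its underside. Axes as the plate's. The hollow is a shallow round cone 52 mm across, rising 10 degrees from its lowest point (8 mm above the underside) to its rim (13 mm); the plate's ends beyond it are 12 mm high
- dish_tip (a point): end of the plate's tongue, 77 mm along its x, 6 mm above its underside
- stand: fixed dark steel pedestal under the plate, top 50 mm above the bench, 60 mm (along the plate) by 36 mm (across), so that the plate's long edges overhang it by 12 mm; its foot is 90 x 80 x 8 mm. Origin: centre of its foot on the bench
- ball_center (a point): centre of the loose polished steel ball, 30 mm in diameter, about 0.11 kg. It starts on the ring rest, its centre about 34 mm above the bench, and rolls freely when let go elsewhere
- rest: fixed black ball rest: round foot 60 mm wide and 6 mm high, with a ring 28 mm across (bore 18 mm) rising to 22 mm above the bench, the ball sits in its bore. Origin: centre of the foot on the bench
- camera: fixed inspection camera, 0.225 m tall: grey foot 120 x 110 mm, steel post, grey head with a black lens barrel 44 mm in diameter. It looks along its own -y, which points roughly to the robot's right (world -y); its +y points from the lens into the head. Origin: on the bench, 30 mm behind the lens face
- lens (a point): centre of the lens face, 150 mm above the bench. Axes as the camera's: -y is the way it looks, z up
- carton: closed cardboard carton 90 x 120 x 70 mm, loose bystander. Origin: centre of its underside
- jar: pale translucent jar with a black cap, 60 mm in diameter, 80 mm tall, loose bystander. Origin: centre of its underside
- driver: screwdriver 190 mm long lying on the bench, loose bystander. Its x runs along it
Mind the look-alikes: they are no part of the job. There is more than one size of the dish; the one meant has the size given above.

How it is judged:
By the outcome, as a careful person would: the job done as asked, in the order asked, and still so for the second after the job is handed in, while the arm keeps its last pose, push and grip.
It also fails if it takes over 70 s, if anything falls off the work surface, if the arm or the gripper's body presses on something with over 40 N, if the wrist force passes 120 N, or if a joint passes its speed limit or range.

## Robot

A 7-joint arm with a two-finger parallel gripper is mounted at the origin on the work surface. World frame = base frame: x ahead of the robot, y to its left, z up, the work surface at z = 0. Lengths are in m, angles in degrees, forces in N, time in s.
With the tool pointing down it reaches from about 0.425 to 0.8 m from the base axis. Payload 8.3 kg.
Tool frame: the origin (TCP) lies at the very end of the fingers, on their centre line; the grasp point (between the pads) lies 19 mm behind it; x points along the fingers, y is the direction in which the jaws open and shut, and the axes are right-handed (so a half turn about x gives the same grasp; the last joint's range is limited). The gripper opens to 85 mm and grips with 20 to 120 N. Pads are 22 mm wide; open, the fingers measure 114 mm over their backs; the gripper's body (76 mm by 85 mm) begins 54 mm behind the grasp point. The pads swing forward as they close: fully open they stand 13 mm farther back than shut.
Start: joints at [-74.192, 21.967, 0.94, 78.501, -0.361, 79.538, -2.664], TCP at [0.208, 0.589, 0.231] pointing down, gripper open.
Joint ranges: [-169.22, 169.22], [-14.56, 117.87], [-87.37, 89.26], [10.42, 133.3], [-82.24, 262.24], [0.94, 117.77], [-172.7, 172.7]. Speed limits (degrees/s): [136.94, 136.94, 172.46, 172.46, 180, 180, 180].

## Interface

Orientations are given as [roll, pitch, yaw] about the fixed x, y, z axes, in that order (R = Rz(yaw) Ry(pitch) Rx(roll)).
In Python, from workcell import env gives the robot as it stands. Calls block until the motion is done:
- env.move_ptp(position, orientation): joint-space move of the TCP to a pose.
- env.line_to(position, vel=0.15, attitude=None, guard=None): straight line of the TCP; attitude=None keeps the orientation; vel is the mean speed in m/s. With guard (N) it stops when the force on the tool has changed by that much, and returns True; else False.
- env.goto_joints(angles): joint-space move.
- env.let_go() and env.close(force=None): open the fingers fully, or close them until they stop; force is the grip in N (None keeps the last).
- env.pause(seconds).
- env.solve_ik(position, orientation): joint angles nearest the present ones, or None.
- env.get_state(): the state.
- env.grab_frame(name): name is "side" or "top" or "wrist"; returns (picture, depth): 420x560x3 uint8, red, green, blue; 420x560 float32, m along the optical axis (not along the pixel's ray), 0 where there is no reading.
- env.camera_info(name): a dict with "K" (3x3 intrinsics, pixels), "D" ([k1, k2, p1, p2, k3] as OpenCV has them; the pictures are not rectified), "cam_to_world" (4x4, takes a point from camera to world coordinates). Camera axes: x right, y down, z forward; pixel columns grow to the right and rows downward; lengths in m; the calibration is good to about 2 mm. A picture is of the moment at which its call begins: read the wrist's pose just before it. camera_info takes no time and is no camera call; for the wrist camera it gives the pose at the moment of the call.
A pose or a line that the arm cannot do raises env.IKError and nothing moves.
- env.sign_off(): hands the job in, once; it reports no verdict.
The state is a dict: "clock": time; "q": joint angles; "joint_velocities": joint speeds; "joint_torque": joint torques, N m; "ee_pos": TCP position; "tool_rot": TCP orientation; "contact_force": force on the tool from outside, world axes, zero at the start; "torque": the same for the moment, N m; "grip_width": opening from 0.0 (shut) to 1.0 (fully open).
Only numpy, scipy, OpenCV 4.12 (cv2) and the standard library are available. Lean on these libraries where they do the work, as an engineer would, in place of code of your own. Each camera call takes 0.05 s, during which the arm holds its last target. There are 200 camera calls.

## Working session

There is one attempt and no reset: what is moved stays moved. The work goes in short steps, each a Python script; the robot and the scene stay as the last script left them, time stands still between calls to the robot, and variables do not carry over. Pictures are saved under pics/ and viewed, about 8 in all and at most 12, crops included, and the job is handed in when it is done.

```bash
mkdir -p pics
cat > h.py <<'E'
import numpy as np, cv2
from workcell import env
def shot(name,tag):
    info=env.camera_info(name); im,d=env.grab_frame(name)
    np.savez(f'pics/{tag}.npz',im=im,d=d,K=info['K'],D=info['D'],T=info['cam_to_world'])
    cv2.imwrite(f'pics/{tag}.png',im[:,:,::-1]); return im,d,info
def load(tag):
    f=np.load(f'pics/{tag}.npz'); return f['im'],f['d'],f['K'],f['D'],f['T']
def cloud(tag):
    im,d,K,D,T=load(tag); h,w=d.shape
    uv=np.stack(np.meshgrid(np.arange(w),np.arange(h)),-1).reshape(-1,1,2).astype(float)
    n=cv2.undistortPoints(uv,K,D).reshape(h,w,2)
    P=np.dstack([n*d[...,None],d]); 
    W=P@T[:3,:3].T+T[:3,3]; W[d==0]=np.nan
    return W
E
python3 - <<'E'
from h import *
for n in ('side','top'):
    shot(n,n+'0'); 
    T=env.camera_info(n)['cam_to_world']; print(n,np.round(T,3).tolist())
a=cv2.imread('pics/side0.png');b=cv2.imread('pics/top0.png')
s=env.get_state();print(s['clock'],s['tool_rot'],s['contact_force'])
E
```

```text
side [[0.8, -0.379, 0.465, 0.178], [-0.6, -0.501, 0.624, -0.491], [-0.004, -0.778, -0.628, 0.636], [0.0, 0.0, 0.0, 1.0]]
top [[-0.003, -0.995, 0.101, 0.496], [-1.0, 0.002, -0.016, 0.063], [0.015, -0.101, -0.995, 1.026], [0.0, 0.0, 0.0, 1.0]]
0.1 [ -88.18899519   89.8998486  -107.59932486] [-0.25738827  0.09351194  0.08577759]
```

View pics/top0.png

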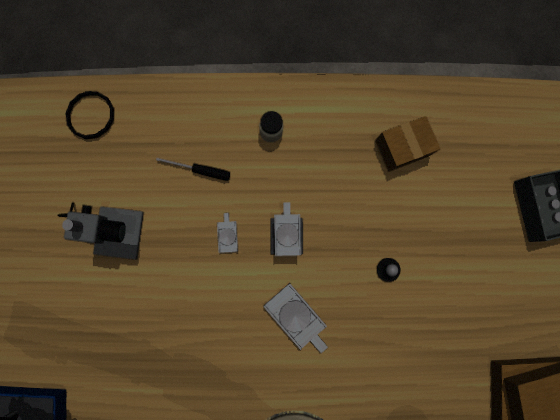

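View pics/side0.png

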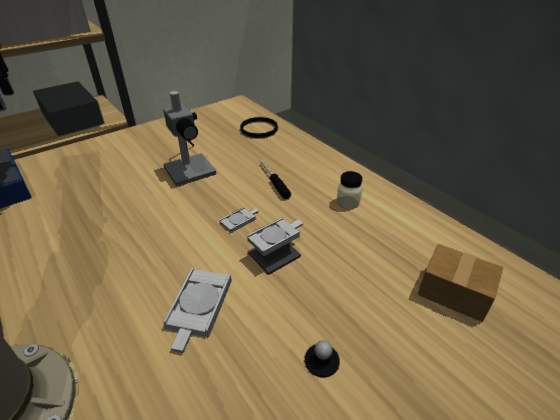

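Top view shows three dished plates: small one on the bench (228,235), one on the dark pedestal (287,233), larger one on the bench (297,316). The pedestal one fits the description. The ball is on its rest at (389,269), the camera at (115,230), and its lens barrel faces right (the −y side). Next I'll measure these and confirm with a crop.

Run:
```python
from h import *
for tag in('top0','side0'):
    W=cloud(tag); P=W.reshape(-1,3)
    b=P[np.abs(P[:,2])<.01]; print(tag,'bench z',np.nanmedian(b[:,2]))
def box(P,x0,x1,y0,y1,z0,z1):
    return P[(P[:,0]>x0)&(P[:,0]<x1)&(P[:,1]>y0)&(P[:,1]<y1)&(P[:,2]>z0)&(P[:,2]<z1)]
W=cloud('top0')
for n,(u,v) in dict(small=(228,238),dish=(287,238),big=(297,316),tongue=(287,209),ball=(391,269),barrel=(117,230),foot=(135,250),head=(85,228)).items(): print(n,np.round(W[v,u],4))
allP=np.vstack([cloud('top0').reshape(-1,3),cloud('side0').reshape(-1,3)])
for tag in('top0','side0'):
    P=cloud(tag).reshape(-1,3)
    c=W[238,287]
    d=box(P,c[0]-.1,c[0]+.12,c[1]-.06,c[1]+.06,.045,.085)
    r=cv2.minAreaRect(d[:,:2].astype(np.float32)*1000); print(tag,len(d),r)
    body=d
    # tongue yaw: PCA
    m=d[:,:2].mean(0);u,s,vt=np.linalg.svd(d[:,:2]-m,full_matrices=False);print('pca',m,np.degrees(np.arctan2(*vt[0][::-1])), 'z pct',np.percentile(d[:,2],[5,50,95]))
    for nm,cc in (('small',W[238,228]),('big',W[316,297])):
        q=box(P,cc[0]-.1,cc[0]+.1,cc[1]-.08,cc[1]+.05 if nm=='small' else cc[1]+.08,.005,.03);print(nm,len(q),cv2.minAreaRect(q[:,:2].astype(np.float32)*1000)[1])
    c=W[269,391]; q=box(P,c[0]-.03,c[0]+.03,c[1]-.03,c[1]+.03,.03,.06)
    A=np.c_[2*q,np.ones(len(q))]; s=np.linalg.lstsq(A,(q**2).sum(1),rcond=None)[0];print('ball',s[:3],np.sqrt(s[3]+s[:3]@s[:3]),len(q))
    c=W[230,117]; q=box(P,c[0]-.08,c[0]+.08,c[1]-.1,c[1]+.15,.12,.2); print('head',len(q),np.round(np.percentile(q,[1,50,99],axis=0),3).tolist())
im=cv2.imread('pics/top0.png')[170:370,190:350]; im2=cv2.imread('pics/side0.png')[80:280,140:310]
cv2.imwrite('pics/crop0.png',np.hstack([cv2.resize(im,(400,500),interpolation=2),cv2.resize(im2,(400,500),interpolation=2)]))
```

```text
top0 bench z 0.0009892385816647753
side0 bench z -0.0012349705040410885
small [0.5421 0.157  0.0106]
dish [0.5396 0.0145 0.0581]
big [ 0.3529 -0.0107  0.0146]
tongue [0.6081 0.014  0.0575]
ball [ 0.4653 -0.233   0.049 ]
barrel [0.5516 0.3744 0.1716]
foot [0.5126 0.3854 0.0139]
head [0.5554 0.4411 0.1764]
top0 1154 ((562.3887329101562, 15.613754272460938), (124.98927307128906, 59.99083709716797), 1.3078901767730713)
pca [0.55261122 0.01519343] -178.9187643085705 z pct [0.05809883 0.06254056 0.06727563]
small 676 (128.16891479492188, 197.45773315429688)
big 2251 (195.29307556152344, 157.93670654296875)
ball [ 0.46258446 -0.23803577  0.03619758] 0.01407523179011335 127
head 1529 [[0.526, 0.37, 0.138], [0.555, 0.425, 0.174], [0.604, 0.503, 0.191]]
side0 1188 ((560.4287719726562, 14.407312393188477), (126.16443634033203, 63.54117202758789), 0.7940500974655151)
pca [0.54658369 0.0113452 ] -179.00534685582352 z pct [0.05208222 0.05993864 0.06424716]
small 428 (98.32068634033203, 50.3024787902832)
big 3119 (179.67884826660156, 85.67737579345703)
ball [ 0.46253601 -0.2400507   0.03347009] 0.013980528203068329 258
head 911 [[0.525, 0.367, 0.126], [0.546, 0.418, 0.165], [0.602, 0.48, 0.197]]
```

View pics/crop0.png

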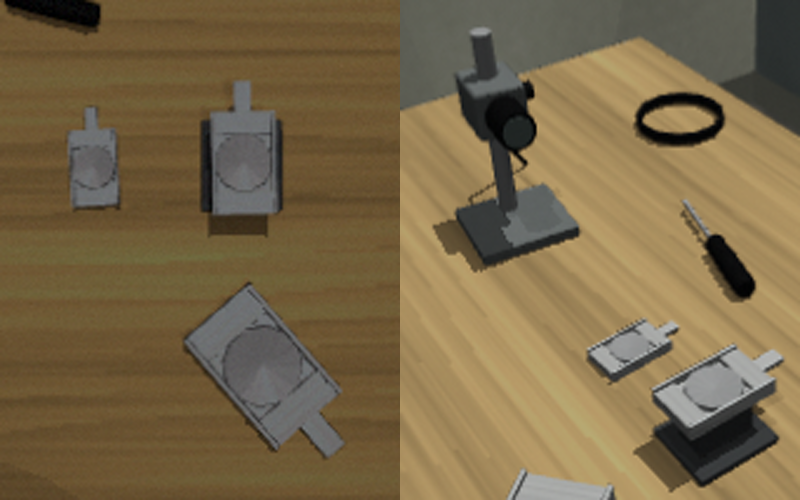

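The crop confirms it: the pedestal plate is 125 mm overall by 60 mm, which matches. The small one at (95,165) and the big one at (260,365) don't. Now I'll check reachability, fit the camera pose and move above the ball.

```bash
cat >> h.py <<'E'
from scipy.spatial.transform import Rotation as Rn
def ori(a):
    """tool pointing down, jaws opening along world direction a (deg)"""
    a=np.radians(a); x=np.array([0,0,-1.]); y=np.array([np.cos(a),np.sin(a),0]); 
    return Rn.from_matrix(np.c_[x,y,np.cross(x,y)]).as_euler('xyz',degrees=True)
E
python3 - <<'E'
from h import *
s=env.get_state(); R=Rn.from_euler('xyz',s['tool_rot'],degrees=True).as_matrix(); print('jaw dir',R[:,1],'ee',s['ee_pos'])
for nm,p,aa in (('ball',[.4625,-.239,.025],(0,180,90,-90)),('place',[.547,.015,.065],(1,181)),('grip',[.547,.015,.04],(91,-89)),('final',[.551,.245,.12],(0,180))):
    for a in aa:
        q=env.solve_ik(p,ori(a)); print(nm,a,None if q is None else np.round(q,0))
# camera fit
for tag in('top0','side0'):
    P=cloud(tag).reshape(-1,3)
    q=P[(P[:,0]>.50)&(P[:,0]<.60)&(P[:,1]>.34)&(P[:,1]<.5)&(P[:,2]>.11)&(P[:,2]<.21)]
    H,e=np.histogram(q[:,1],bins=np.arange(.34,.5,.005)); print(tag,H)
    for lo,hi in((.355,.375),(.375,.395),(.395,.415),(.415,.435),(.435,.455),(.455,.475)):
        g=q[(q[:,1]>lo)&(q[:,1]<hi)]
        if len(g)>5: print(lo,np.round([*np.percentile(g[:,0],[3,97]),*np.percentile(g[:,2],[3,97])],3),len(g))
    f=P[(P[:,0]>.45)&(P[:,0]<.65)&(P[:,1]>.3)&(P[:,1]<.52)&(P[:,2]>.007)&(P[:,2]<.03)]
    print('foot',np.percentile(f[:,2],50),cv2.minAreaRect(f[:,:2].astype(np.float32)*1000))
env.line_to([*s['ee_pos'][:2],.40],vel=.3)
env.move_ptp([.4625,-.239,.22],ori(0)) if env.solve_ik([.4625,-.239,.22],ori(0)) is not None else print('no')
s=env.get_state();print(s['clock'],s['ee_pos'],s['q'])
shot('wrist','w1'); shot('side','side1')
E
```

```text
jaw dir [ 0.33233072  0.9431613  -0.0017471 ] ee [0.20756164 0.58905137 0.23037785]
ball 0 [ -8.  25.  39. 110. -20.  52.  41.]
ball 180 [ -31.   49.   78.  111.  -53.   68. -113.]
ball 90 [-22.  33.  59. 110. -34.  56. 143.]
ball -90 [-10.  26.  41. 110. -21.  52. -48.]
place 1 [-35.  24.  38. 104. -17.  58.  11.]
place 181 [ -58.   47.   78.  105.  -49.   71. -144.]
grip 91 [-30.  25.  31. 105. -16.  54.  99.]
grip -89 [-41.  29.  46. 105. -25.  56. -73.]
final 0 [-47.  25.  27.  92. -12.  66. -18.]
final 180 [-28.  24.   1.  91.  -1.  66. 153.]
top0 [  0   0   0   0   0  17 115  52  49  53  47  49  48  47  82 111  94  68
  68  68  94 118  64  53  42  41  44  39  25   3   3]
0.355 [0.533 0.569 0.137 0.172] 132
0.375 [0.529 0.571 0.152 0.174] 201
0.395 [0.532 0.581 0.143 0.174] 226
0.415 [0.526 0.583 0.144 0.181] 341
0.435 [0.528 0.597 0.155 0.203] 344
0.455 [0.53  0.593 0.159 0.181] 180
foot 0.015696655447049346 ((544.7114868164062, 431.1253662109375), (111.33333587646484, 144.50320434570312), 83.12420654296875)
side0 [  0   0   0   0   0  73 132  19  20  16  17  19  14  19  54 106  67  30
  33  28  55  79  38  25  18  21  20  15  10   0   0]
0.355 [0.53  0.566 0.129 0.169] 205
0.375 [0.528 0.566 0.144 0.17 ] 72
0.395 [0.531 0.581 0.146 0.173] 106
0.415 [0.525 0.58  0.126 0.178] 236
0.435 [0.527 0.597 0.135 0.208] 200
0.455 [0.529 0.585 0.128 0.196] 84
foot 0.01287144544605262 ((554.3250122070312, 428.767578125), (113.2914810180664, 119.51114654541016), 83.46761322021484)
3.9083 [ 0.4631268  -0.23816233  0.22002003] [-20.48460244  12.27603896  51.65550602  97.59396332  -9.94909593
  74.93402373  33.23960597]<sys>:0: UserWarning: Gimbal lock detected. Setting third angle to zero since it is not possible to uniquely determine all angles.
```

View pics/w1.png

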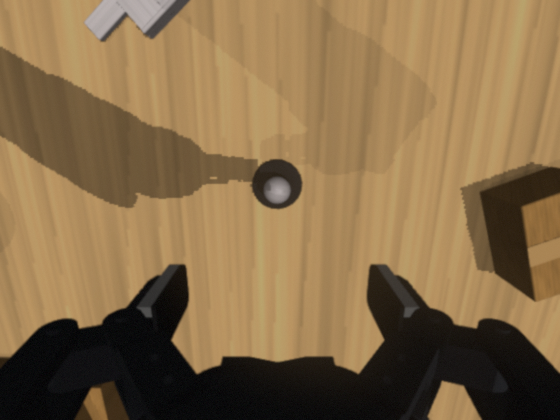

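Wrist view: the ball is on its ring rest at (277,188), and the gripper is clear of everything. Fit the ball and refine the lens fit.

```bash
cat >> h.py <<'E'
def ballfit(tag,c,r=.03,zmin=.03,zmax=.06):
    P=cloud(tag).reshape(-1,3); q=P[(np.linalg.norm(P[:,:2]-c[:2],axis=1)<r)&(P[:,2]>zmin)&(P[:,2]<zmax)]
    from scipy.optimize import least_squares
    f=least_squares(lambda s:np.linalg.norm(q-s,axis=1)-.015,[*c[:2],q[:,2].max()-.015],loss='soft_l1',f_scale=.001)
    return f.x,len(q),np.abs(f.fun).mean()
E
python3 - 2>/dev/null <<'E'
from h import *
print('ball w1',ballfit('w1',[.4625,-.239]),'side1',ballfit('side1',[.4625,-.239]))
P=cloud('w1').reshape(-1,3); q=P[(np.hypot(P[:,0]-.4625,P[:,1]+.239)>.05)&(np.hypot(P[:,0]-.4625,P[:,1]+.239)<.08)]; print('bench w1',np.nanmedian(q[:,2]))
from scipy.optimize import least_squares
for tags in (('side0',),('side1',),('top0',),('side0','side1','top0')):
    Q=np.vstack([cloud(t).reshape(-1,3) for t in tags])
    q=Q[(Q[:,0]>.515)&(Q[:,0]<.585)&(Q[:,1]>.355)&(Q[:,1]<.408)&(Q[:,2]>.12)&(Q[:,2]<.185)]
    def res(s):  # capped cylinder: x0,y0(face),z,yaw
        x0,y0,z0,a=s; ax=np.array([-np.sin(a),np.cos(a)])
        d=q[:,:2]-[x0,y0]; t=d@ax; l=d@[np.cos(a),np.sin(a)]; r=np.hypot(l,q[:,2]-z0)
        dr=r-.022; return np.where((np.abs(t)<np.abs(dr))&(r<.0225), t, dr)
    best=min((least_squares(res,[.55,.368,.15,a],loss='soft_l1',f_scale=.0015) for a in(-.15,-.05,.05)),key=lambda f:f.cost)
    print(tags,len(q),best.x[:3],np.degrees(best.x[3]),best.cost)
E
```

```text
ball w1 (array([ 0.46232764, -0.23754606,  0.03357581]), 581, np.float64(0.0004059718934695436)) side1 (array([ 0.46304057, -0.23943069,  0.03193946]), 258, np.float64(0.0006208538093873849))
bench w1 0.28655981414928844
('side0',) 326 [0.54821454 0.3704978  0.14738498] -8.247241106710213 0.00020356404706796296
('side1',) 325 [0.54972539 0.36998256 0.14733758] -4.692607833456883 0.00023751857510693935
('top0',) 459 [0.54901958 0.37135175 0.15053253] -6.61939020613597 0.0002410741542801275
('side0', 'side1', 'top0') 1110 [0.54912831 0.37057224 0.14932535] -6.892369068952675 0.000996220915564976
```

```bash
python3 - 2>/dev/null <<'E'
from h import *
b=[.4624,-.2380]
env.line_to([*b,.08],vel=.15,attitude=ori(0))
print('guard',env.line_to([*b,.023],vel=.06,guard=8), env.get_state()['ee_pos'])
env.close(25); s=env.get_state(); print('w',s['grip_width'],s['contact_force'],s['ee_pos'])
env.line_to([*b,.20],vel=.12)
env.line_to([.50,.0,.24],vel=.25,attitude=ori(1)); env.pause(.3)
s=env.get_state(); print(s['clock'],s['grip_width'],s['contact_force'],np.round(s['q']))
shot('wrist','w2');shot('side','side2')
E
```

```text
guard False [ 0.46267095 -0.23819059  0.02335131]
w 0.32890921820293384 [-0.66487355  0.63442315  2.76897308] [ 0.46248576 -0.23803276  0.02317681]
9.8083 0.32862628482115724 [-0.17743296  1.10081894 -2.28298388] [-42.   7.  42.  98.  -5.  77.   2.]
```

View pics/w2.png

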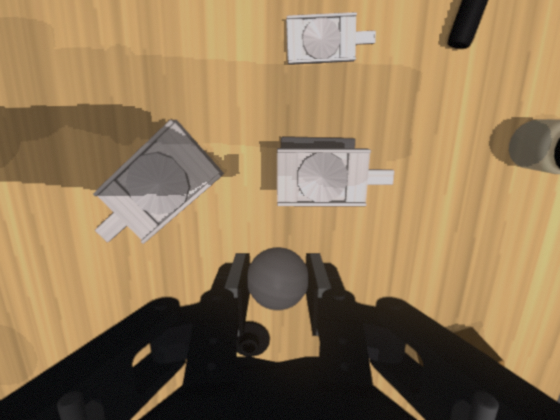

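The ball is held (277,278). The target plate is at (323,178), untouched, with its tongue to the right. Measure the plate and the ball in the grip.

```bash
python3 - 2>/dev/null <<'E'
from h import *
print(ballfit('w2',[.50,0.],zmin=.235,zmax=.29,r=.016))
for t in('w2','side2'):
    W=cloud(t); P=W.reshape(-1,3)
    if t=='w2': print('bench',np.nanmedian(W[100:130,440:500,2]))
    q=P[(P[:,0]>.48)&(P[:,0]<.64)&(P[:,1]>-.04)&(P[:,1]<.07)&(P[:,2]>.054)&(P[:,2]<.075)]
    r=cv2.minAreaRect(q[:,:2].astype(np.float32)*1000);print(t,len(q),r,np.percentile(q[:,2],[2,50,98]))
    a=np.arctan2(q[:,1].astype(float)-.015,q[:,0]-.547)
    g=q[(q[:,0]<.615)&(q[:,0]>.601)]; print('tongue y mid',(np.percentile(g[:,1],3)+np.percentile(g[:,1],97))/2,'tip x',np.percentile(q[:,0],99.5))
    g=q[(q[:,0]<.585)]; print('rear x',np.percentile(g[:,0],.5),'y edges',[ (np.round(np.percentile(g[(g[:,0]>x)&(g[:,0]<x+.02)][:,1],[1,99]),4)) for x in(.51,.53,.55,.57)])
E
```

```text
(array([0.49992105, 0.00638804, 0.27175923]), 3815, np.float64(0.0038654110755237474))
bench -0.000308162862487138
w2 5661 ((561.279296875, 16.31244659423828), (124.31040954589844, 59.827816009521484), 0.9689384698867798) [0.05636087 0.06161796 0.06653049]
tongue y mid 0.01687102738860316 tip x 0.6212452337631077
rear x 0.49907826288548524 y edges [array([-0.0136,  0.0453]), array([-0.0134,  0.0457]), array([-0.0131,  0.0461]), array([-0.0129,  0.0463])]
side2 1090 ((560.7351684570312, 13.551839828491211), (62.41229248046875, 126.21355438232422), 89.77832794189453) [0.05484281 0.06010942 0.06525824]
tongue y mid 0.015050456362298554 tip x 0.6210452709213592
rear x 0.4980277181760499 y edges [array([-0.0172,  0.0439]), array([-0.0171,  0.0435]), array([-0.0165,  0.0426]), array([-0.0161,  0.0441])]
```

```bash
python3 - 2>/dev/null <<'E'
from h import *
c=[.547,.0157]
env.line_to([*c,.13],vel=.2,attitude=ori(1)); env.line_to([*c,.075],vel=.1); env.pause(.2)
print('guard',env.line_to([*c,.062],vel=.02,guard=3)); s=env.get_state(); print(s['ee_pos'],s['contact_force'])
env.let_go(); print(env.get_state()['grip_width'],env.get_state()['clock'])
env.line_to([*c,.14],vel=.08)
env.line_to([.50,.0157,.24],vel=.2,attitude=ori(91) if env.solve_ik([.50,.0157,.24],ori(91)) is not None else None)
s=env.get_state();print(s['clock'],np.round(s['q']))
shot('wrist','w3');shot('side','side3')
for t in('w3','side3'):
    print(ballfit(t,c,zmin=.07,zmax=.1,r=.02))
    P=cloud(t).reshape(-1,3)
    q=P[(P[:,0]>.48)&(P[:,0]<.64)&(P[:,1]>-.04)&(P[:,1]<.07)&(P[:,2]>.054)&(P[:,2]<.072)]
    print(t,len(q),cv2.minAreaRect(q[:,:2].astype(np.float32)*1000))
E
```

```text
guard True
[0.54680842 0.0156092  0.06282604] [-0.67138931  0.58290948  5.13271779]
0.996090913692746 12.7417
15.5833 [-33.   6.  30.  98.  -3.  77.  89.]
(array([0.54707865, 0.01584449, 0.07298393]), 594, np.float64(0.0003701570676256508))
w3 4188 ((561.042724609375, 16.073562622070312), (125.15074920654297, 60.189048767089844), 0.8287954330444336)
(array([0.54689933, 0.01440289, 0.0715656 ]), 139, np.float64(0.0008623999317075062))
side3 955 ((560.013427734375, 13.715044021606445), (124.85887145996094, 62.161624908447266), 0.37546810507774353)
```

View pics/w3.png

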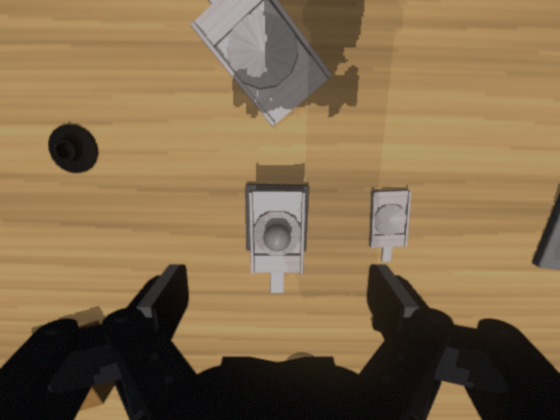

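The ball is seated in the middle at (277,236); fit and plate centre agree within 1 mm. I'll use the half-turned grasp so the wrist camera ends up on the side away from the inspection camera. Grip, then lift a little and check.

```bash
python3 - 2>/dev/null <<'E'
from h import *
c=[.547,.0158]; yaw=.9
env.move_ptp([*c,.18],ori(yaw-90)); 
T=env.camera_info('wrist')['cam_to_world'];s=env.get_state();print('wcam off',T[:3,3]-s['ee_pos'],np.round(s['q']))
env.line_to([*c,.10],vel=.12)
print('guard',env.line_to([*c,.034],vel=.05,guard=8)); s0=env.get_state()
env.close(70); env.pause(.3); s=env.get_state(); print(s['clock'],s['grip_width'],s0['contact_force'],s['contact_force'],s['ee_pos'],s['tool_rot'])
shot('wrist','w4');shot('side','side4')
for t in('w4','side4'): print(ballfit(t,c,zmin=.07,zmax=.1,r=.02))
a=cv2.imread('pics/side4.png');b=cv2.imread('pics/w4.png')
cv2.imwrite('pics/c4.png',np.hstack([cv2.resize(a[150:300,190:340],(400,400)),cv2.resize(b,(400,400))]))
for f in(90,):
  pass
lens=np.array([.549,.3706]); ax=np.array([np.sin(np.radians(6.8)),np.cos(np.radians(6.8))]); g=lens-ax*.127; print(g,env.solve_ik([*g,.111],ori(-6.8)))
E
```

```text
wcam off [0.07292236 0.00169908 0.14250141] [-61.  33.  78.  97. -33.  77. -65.]
guard False
20.925 0.6915932992475137 [ 0.18913754 -0.64421936 -1.02463473] [-1.42446911  0.12384125  5.5488459 ] [0.54725671 0.01578424 0.03449703] [-160.50867672   89.96515085   20.39282099]
(array([0.54712268, 0.01613369, 0.07304032]), 4674, np.float64(0.0003502513359741405))
(array([0.54703211, 0.01467023, 0.07191632]), 82, np.float64(0.0009340211812810613))
[0.5339627  0.24449338] [-67.90725222  31.4543563   55.2123917   95.72482551 -27.61859674
  67.58423081 -12.58244823]
```

View pics/c4.png

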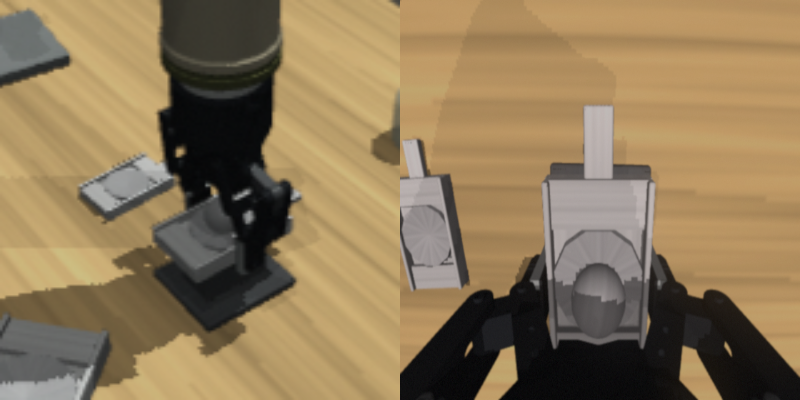

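The plate is gripped level over the pedestal and the ball is central. The wrist camera actually sits on the tongue side, but at TCP+0.14 m high and 54 mm short of the lens, which clears the barrel (top 0.172). Lift slowly.

```bash
python3 - 2>/dev/null <<'E'
from h import *
c=[.547,.0158]
env.line_to([*c,.037],vel=.01); env.line_to([*c,.1115],vel=.035); env.pause(.4)
s=env.get_state(); print(s['clock'],s['grip_width'],s['contact_force'],s['torque'],s['ee_pos'])
shot('wrist','w5')
print(ballfit('w5',c,zmin=.147,zmax=.18,r=.02))
P=cloud('w5').reshape(-1,3)
q=P[(P[:,0]>.575)&(P[:,0]<.64)&(P[:,1]>-.02)&(P[:,1]<.05)&(P[:,2]>.11)&(P[:,2]<.15)]
for lo,hi in((.575,.585),(.585,.593),(.6,.61),(.61,.62)):
    g=q[(q[:,0]>lo)&(q[:,0]<hi)]; g=g[abs(g[:,1]-.0165)<.006]; print(lo,np.median(g[:,2]))
for x in(.580,.588):
    g=q[abs(q[:,0]-x)<.005]; print([np.median(g[abs(g[:,1]-y)<.004][:,2]) for y in(-.004,.006,.016,.026,.036)])
g=q[q[:,0]>.6]; print('tip',np.percentile(g[:,0],99),np.median(g[:,1]))
E
```

```text
24.15 0.6870669588630242 [-0.73288142 -0.96078195 -3.48421919] [-0.01422398 -0.01239312 -0.03273197] [0.54696671 0.01578389 0.11148486]
(array([0.54690095, 0.01615883, 0.14997286]), 4666, np.float64(0.0003612032943051711))
0.575 0.1388783984916558
0.585 0.13888855422063767
0.6 0.13581221803685517
0.61 0.13579683056789982
[np.float64(0.13891058400807701), np.float64(0.1388733254017106), np.float64(0.13889531301666977), np.float64(0.13890556246495614), np.float64(0.13885483808071541)]
[np.float64(0.13887869233704833), np.float64(0.13891432219353575), np.float64(0.13890019538377524), np.float64(0.13889514560038924), np.float64(0.13885529675229508)]
tip 0.6238081229452502 0.01703310965776319
```

Run:
```python
import cv2
cv2.imread('pics/w5.png')
```

```text
(no output)
```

View pics/w5.png

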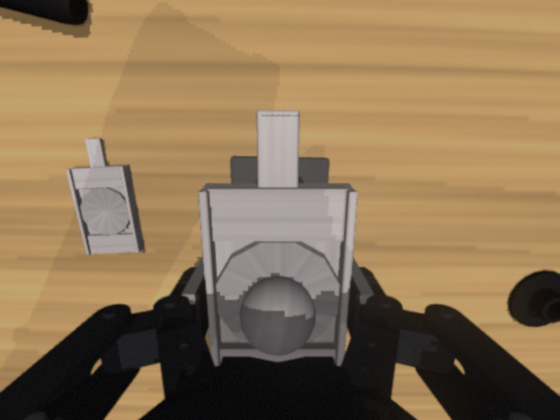

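The plate is lifted off, level (ends at 0.1389 throughout), with the ball central at z=0.150, pixel (277,315). Now turn it and move to a stop short of the goal, then re-measure the lens from the wrist.

```bash
python3 - 2>/dev/null <<'E'
from h import *
env.line_to([.532,.195,.1115],vel=.042,attitude=ori(-6.8)); env.pause(.4)
s=env.get_state(); print(s['clock'],s['grip_width'],s['contact_force'],s['ee_pos'],np.round(s['q']))
shot('wrist','w6');shot('side','side6');shot('top','top6')
print(ballfit('w6',s['ee_pos'],zmin=.147,zmax=.18,r=.02))
W=cloud('w6');P=W.reshape(-1,3)
ax=np.array([np.sin(np.radians(6.8)),np.cos(np.radians(6.8))]);n=np.array([ax[1],-ax[0]]);d=P[:,:2]-s['ee_pos'][:2]
t=d@ax;l=d@n
g=(t>.055)&(t<.1)&(abs(l)<.02)&(P[:,2]>.125)&(P[:,2]<.14); print('tongue',np.percentile(t[g],99),np.median(l[g]),np.median(P[g,2]))
q=P[(P[:,1]>.35)&(P[:,1]<.42)&(P[:,2]>.12)&(P[:,2]<.19)]; print(len(q), q.min(0) if len(q) else '', q.max(0) if len(q) else '')
a=cv2.imread('pics/side6.png');b=cv2.imread('pics/w6.png')
cv2.imwrite('pics/c6.png',np.hstack([cv2.resize(a[60:260,120:320],(400,400)),cv2.resize(b,(400,400))]))
E
```

```text
29.0333 0.6900112439185508 [-0.15225287 -0.39408831 -4.54060558] [0.53201226 0.19501525 0.11151516] [-64.  28.  54.  99. -25.  66. -10.]
(array([0.53204524, 0.19524258, 0.15005513]), 4654, np.float64(0.0003571592458585677))
tongue 0.07712429674468492 0.00025887853691137016 0.13581657040806888
0
```

View pics/c6.png

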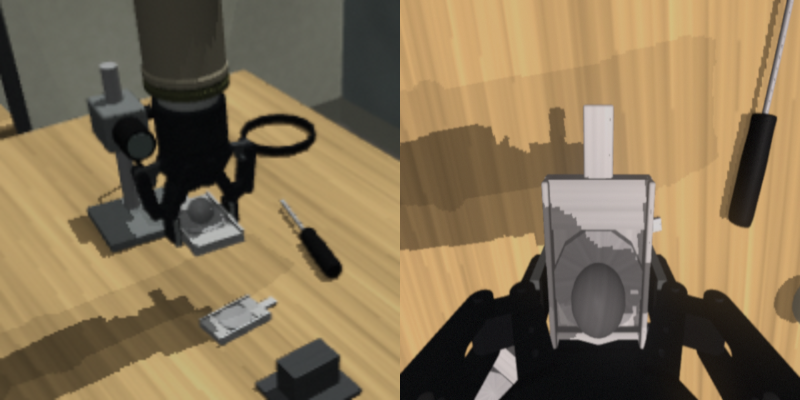

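The turn is done: tongue straight ahead, ball central, driver untouched. The wrist camera can't see the lens, so I rely on the top and side fits: lens (0.549, 0.371), axis −6.7°. Final approach.

```bash
python3 - 2>/dev/null <<'E'
from h import *
a=6.7; ax=np.array([np.sin(np.radians(a)),np.cos(np.radians(a))]); lens=np.array([.549,.3712])
g=lens-ax*.127
env.line_to([*g,.1115],vel=.025,attitude=ori(-a)); env.pause(1)
s=env.get_state(); print(g,s['clock'],s['grip_width'],s['contact_force'],s['ee_pos'],np.abs(s['joint_velocities']).max())
shot('wrist','w7');shot('side','side7');shot('top','top7')
b=ballfit('w7',s['ee_pos'],zmin=.147,zmax=.18,r=.02);print(b)
n=np.array([ax[1],-ax[0]])
P=cloud('w7').reshape(-1,3);d=P[:,:2]-s['ee_pos'][:2];t=d@ax;l=d@n
m=(t>.055)&(t<.1)&(abs(l)<.02)&(P[:,2]>.12)&(P[:,2]<.14); print('tongue',np.percentile(t[m],99),np.median(l[m]),np.median(P[m,2]))
for lo in(-.025,.0,.025):
    m=(t>.03)&(t<.046)&(abs(l-lo)<.004)&(P[:,2]>.12)&(P[:,2]<.15); print('end z',lo,np.median(P[m,2]))
for tag in('side7','top7'):
    P=cloud(tag).reshape(-1,3);d=P[:,:2]-lens;t=d@ax;l=d@n
    m=(abs(l)<.03)&(t>-.12)&(t<.06)&(P[:,2]>.12)&(P[:,2]<.178)
    print(tag,'lens face',np.percentile(t[m&(t>-.02)],[1,5]),'gap profile',np.histogram(t[m],np.arange(-.12,.06,.01))[0], 'barrel l',np.percentile(l[m&(t>0)&(t<.025)],[2,98]),'tongue l',np.percentile(l[m&(t<-.052)&(t>-.075)],[2,98]) if (m&(t<-.052)&(t>-.075)).any() else '')
# bystanders moved?
x=cv2.imread('pics/top0.png');y=cv2.imread('pics/top7.png')
c1=cv2.imread('pics/side7.png')[60:260,120:320]
cv2.imwrite('pics/c7.png',np.hstack([cv2.resize(c1,(400,400)),cv2.resize(y[100:300,30:230],(400,400))]))
E
```

```text
[0.53418282 0.24506733] 32.3417 0.6887094998883092 [-0.26781594 -0.60513139 -3.71517015] [0.53415799 0.24507975 0.1114935 ] 0.06775282997389465
(array([0.53422848, 0.24528544, 0.15002705]), 4669, np.float64(0.0003528629179615209))
tongue 0.07712877963043703 -7.182554289170147e-05 0.1357731793356498
end z -0.025 0.13941016539258896
end z 0.0 0.13888209570512114
end z 0.025 0.139378606136642
side7 lens face [-0.00256098 -0.00069489] gap profile [ 24  23  21  13   6   0   0   0   0   0   0  25  48  25  30  33 135] barrel l [-0.02165988  0.00281058] tongue l [0.0019853  0.00488402]
```

Run:
```python
import cv2,numpy as np
c1=cv2.imread('pics/side7.png');y=cv2.imread('pics/top7.png')
cv2.imwrite('pics/c7.png',np.hstack([cv2.resize(c1[60:260,120:320],(400,400)),cv2.resize(y,(400,300),interpolation=3) if 0 else cv2.copyMakeBorder(cv2.resize(y,(400,300)),0,100,0,0,0)]))
```

```text
(no output)
```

View pics/c7.png

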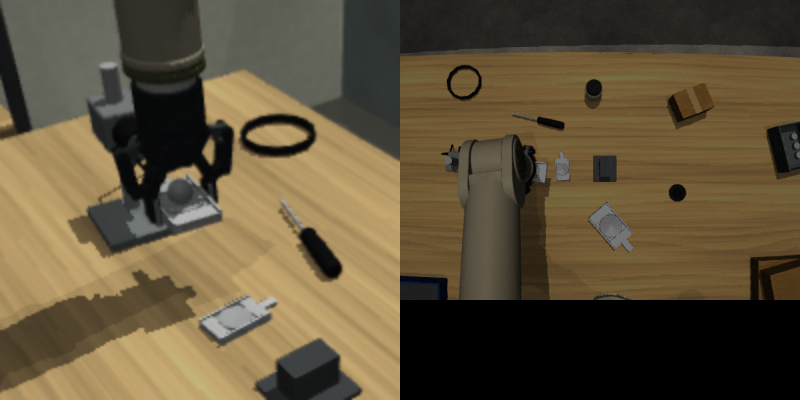

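The picture shows the plate held level in front of the lens with the ball in it. Jar, carton and driver are where they were, and the pedestal is empty. Handing in.

```bash
python3 -c "
from workcell import env
s=env.get_state();print(s['clock'],s['contact_force'],s['grip_width']);print(env.sign_off())"
```

```text
32.4917 [-0.3390181   0.64510372 -3.05455467] 0.694231369010877
the job is handed in; nothing more can be done
None
```

I set the ball in the middle of the 96 × 60 mm plate, lifted the plate off its pedestal, and turned it so its tongue points at the inspection camera's lens. I handed the job in at 32.5 s with the gripper still holding the plate at about 70 N.

What the last checks showed:
- **Ball:** its centre is at z = 0.150 m, the height of the lens. It is within 0.3 mm of the tool axis, which is the middle of the plate.
- **Level and still:** the three heights measured across the plate's end agree to about 0.5 mm. The arm was at rest, and the contact force was only the weight of the load.
- **Alignment:** the tongue tip lies on the lens axis I measured, which runs 6.7° off world y, so the turn was about 82°, not a full 90°. The tip should be about 50 mm short of the lens.
- **Other objects:** by eye in the last top picture, the carton, jar and screwdriver are where they were. Nothing showed contact with the camera.

**Not checked:**
- **Lens position:** the arm hid the lens from the top camera at the end, and the wrist camera never sees it. The gap and alignment therefore rest on the earlier side and top camera measurements. Those agreed to about 1.5 mm in position, and to within 2° of the axis I used.
- **Failed check:** the last top-view measurement of the lens found no points because of that, and I did not repeat it.

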